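# Load the kebab grill and lower its hood

### The job

Take the kebab skewer from the white serving slab and lay it across the grill in the free front pair of notches, so that its bare shaft sits right down in the notch of both side rails, with the food between the rails and the wooden handle outside on either side. Then take the hood by its handle and lower it fully shut over both skewers, gently, without letting it drop. Leave the other skewer in its notches and do not disturb the mug and the two jars standing about.

Things in the scene. Friction and masses are not known exactly. Their poses are not given: they have to be found in the camera images.
- grill: small table kebab grill, fixed on the worktop left of the range: dark steel tub 160 mm (its x) by 210 mm (its y), rim 85 mm above the origin (centre of its underside). Front (knob, drip tray) faces its -x, hood hinge at +x, z up. Open inside down to 40 mm. Its bright side rails (4 mm thick, at y = -103 and +103 mm) have notches at x = -28 mm (front pair, empty) and x = +44 mm (rear pair, taken)
- front_slots (a point): midway between the two front notches, where the middle of the seated skewer's shaft lies: x = -28, y = 0, z = 72 mm from the grill's origin, axes as the grill; the skewer must lie along y. Each notch is 12 mm wide and 16 mm deep from the rim (floor at z = 69 mm); its mouth widens to 24 mm
- hood (a joint): hood angle: 0 = shut on the rim, 1.57 = upright, 1.8 = stop. Hinge friction holds the hood while it stands up, but below about 0.8 rad it falls shut if let go. The hood is a shallow dark steel shell 160 x 210 x 47 mm, about 0.4 kg, and swings up and back
- hood_hinge (a point): middle of the hood's hinge line, x = +80, z = 85 mm from the grill's origin; the hinge line runs along the grill's y
- hood_handle (a point): middle of the hood's black round bar handle: 13 mm thick, 134 mm long along the grill's y, on two posts 110 mm apart, its axis 44 mm off the hood's front face (gap 37 mm). Hood shut: 204 mm in front of the hinge line (grill's -x) and 22 mm above it; it swings about the hinge with the hood. Axes turn with the hood
- skewer: the skewer to load, on the white slab: steel shaft 6 mm thick along its x, seven pieces of food from x = -75 to +75 mm, wooden handle 16 mm thick from x = -131 to -196 mm, point at x = +142 mm. Origin on the shaft, in the middle cheese cube (26 mm, flat sides across y and z), 13 mm above the slab's top. About 0.12 kg
- skewer_rear: an equal skewer that already lies in the grill's rear notches, handle to the grill's right (-y); origin in the middle of its food
- slab: white glazed serving slab, 125 mm (its x) by 300 mm (its y), 17 mm thick, fixed on the hob; origin at the centre of its underside
- honey_jar: bystander: round jar with a green lid, 70 mm wide, 101 mm tall, on the worktop behind and right of the grill; origin at the centre of its foot
- spice_jar: bystander: small jar with a red cap, 45 mm wide, 106 mm tall, on the hob between slab and worktop; origin at the centre of its foot
- mug: bystander: white mug, 83 mm wide, 106 mm tall, on the hob right of the slab; origin at the centre of its foot

How it is judged (in metres and radians):
On the way, in this order (a step that is already met when the one before it is completed fails the run):
1. the skewer lies in both front notches, let go, with the hood still standing up (z of skewer in the frame of grill between 0.0685 and 0.0755 m and x of skewer in the frame of grill between -0.034 and -0.022 m and y of skewer in the frame of grill between -0.02 and 0.02 m and angle between the x axis of skewer and the y axis of grill, either way round below 0.07 rad and value of joint hood above 1.1 rad and contact force between the fingers and skewer below 0.1 N), for 0.2 s.
2. the hood is shut (value of joint hood below 0.03 rad), for 0.2 s.
At the end, for the whole second after the job is handed in: Hood shut (angle under 0.03 rad). The skewer lies in the front notches, handle on either side: its middle within 6 mm across and 20 mm along of the notches' midpoint, within 3.5 mm of seated height, shaft within 0.07 rad of the grill's y. The other skewer likewise in the rear notches. Both at rest (value of joint hood below 0.03 rad and z of skewer in the frame of grill between 0.0685 and 0.0755 m and x of skewer in the frame of grill between -0.034 and -0.022 m and y of skewer in the frame of grill between -0.02 and 0.02 m and angle between the x axis of each of skewer, skewer_rear and the y axis of grill, either way round below 0.07 rad and z of skewer_rear in the frame of grill between 0.0685 and 0.0755 m and x of skewer_rear in the frame of grill between 0.038 and 0.05 m and y of skewer_rear in the frame of grill between -0.02 and 0.02 m and linear speed of each of skewer, skewer_rear below 0.02 m/s); the robot touches nothing.
It fails at once if the hood is let fall or slammed: it comes down faster than 2.5 rad/s (0.4 m/s at its front edge) in the last 0.6 rad (value of joint hood below 0.6 rad and velocity of joint hood below -2.5 rad/s).
It fails at once if the honey jar, spice jar or mug is moved more than 30 mm or tipped (distance of any of honey_jar, spice_jar, mug from where it was at the start of the episode above 0.03 m or angle between any of honey_jar, spice_jar, mug's own z axis and vertical above 0.4 rad).
It also fails if it takes over 67 s, if anything falls off the work surface, if the arm or the gripper's body presses on something with over 40 N, if the wrist force passes 120 N, or if a joint passes its speed limit or range.

### The arm

A 6-joint arm with a two-finger parallel gripper is mounted at the origin on a cart in front of the work surface, level with it; the furniture and walls round the work are solid. World frame = base frame: x ahead of the robot, y to its left, z up, the work surface at z = 0. Lengths are in mm, angles in rad, forces in N, time in s.
With the tool pointing down it reaches from about 275 to 825 mm from the base axis. Payload 5.2 kg.
Tool frame: the origin (TCP) lies midway between the tips of the shut fingers; the grasp point (between the pads) lies 19 mm behind it; z points along the fingers, x is the direction in which the jaws open and shut, and the axes are right-handed (so a half turn about z gives the same grasp; the last joint's range is limited). The gripper opens to 93 mm and grips with 3 to 60 N. Pads are 15 mm wide; open, the fingers measure 128 mm over their backs; the gripper's body (75 mm by 188 mm) begins 65 mm behind the grasp point.
Start: joints at [-1.527, 0.259, 1.535, -0, 1.348, -0.203], TCP at [134.387, -533.334, 218.653] pointing down, gripper open.
Joint ranges: [-3.14, 3.14], [-0.91, 2.08], [0.19, 2.58], [-1.22, 4.36], [0.22, 2.71], [-3.12, 3.12]. Speed limits (rad/s): [2.57, 2.57, 3.14, 3.14, 3.14, 3.14].

### API

Orientations are given as a 3x3 rotation matrix whose columns are the frame's x, y, z axes.
In Python, from station import bot gives the robot as it stands.
- The arm moves only by the tool servo_tool, never from a script. Its argument "motion" is a list of rows, each a list of 5 numbers: the closure, from 0 (fully open) to 1 (shut), then the shift along the tool's x, y, z in mm, then the turn about the tool's z in rad. In form: [[fingers, tx, ty, tz, twist], ...]. A call has 1 to 5 rows; each row is the pose to reach, as a shift and turn from the pose commanded when the call began, along the tool's axes at that moment; what a row does not reach only later rows make up. A row lasts 1/8 s, in which the tool goes at most 62.5 mm and 10.7 degrees, less where a joint would pass 70% of its speed; a pose out of reach is approached as far as the arm can. A call with a gripper value outside its range is refused whole. The fingers move at their own pace and stop on an object; "squeeze" is the grip in N (left out, the last holds). Time passes only in rows, so rows that repeat a pose let the fingers close. It gives the time, the measured TCP pose, the force and the opening at its end, in the units of the state.
- bot.get_state(): the state, without advancing time (a new reading comes with each control period).
- bot.grab_frame(name): name is "scene" or "top" or "wrist"; returns the picture (420x560x3 uint8, blue, green, red); there is no depth.
- bot.camera_params(name): a dict with "mtx" (3x3 intrinsics, pixels), "extrinsics" (4x4, takes a point from camera to world coordinates). Camera axes: x right, y up, looking along -z (the intrinsics and any distortion apply to the point x, -y, -z); pixel columns grow to the right and rows downward; lengths in mm; the calibration is good to about 2 mm. A picture is of the moment at which its call begins: read the wrist's pose just before it. camera_params takes no time and is no camera call; for the wrist camera it gives the pose at the moment of the call.
- bot.job_done(): hands the job in, once; it reports no verdict.
The state is a dict: "clock": time; "joint_pos": joint angles; "joint_velocities": joint speeds; "joint_torque": joint torques, N m; "ee_pos": TCP position; "eef_rot": TCP orientation; "wrist_force": force on the tool from outside, world axes, zero at the start; "ft_torque": the same for the moment, N m; "finger_gap": finger opening in mm.
Only numpy, scipy, OpenCV 4.12 (cv2) and the standard library are available. Lean on these libraries where they do the work, as an engineer would, in place of code of your own. Each camera call takes 0.05 s, during which the arm holds its last target. There are 200 camera calls.

## Working session

There is one attempt and no reset: what is moved stays moved. The work goes in short steps, Python scripts to look and compute and a tool call to move; the robot and the scene stay as the last step left them, time stands still between calls to the robot, and variables do not carry over. Pictures are saved under pics/ and viewed, about 8 in all and at most 12, crops included, and the job is handed in when it is done.

Besides the shell and the picture viewer there is one more tool, called after ">>>" in YAML: its name, and indented under it one key for each argument. servo_tool: Moves the arm, as the interface text tells. Its arguments: {"type":"object","properties":{"motion":{"type":"array","items":{"type":"array","items":{"type":"number"}}},"squeeze":{"type":"number"}},"required":["motion"]}

```bash
mkdir -p pics; ls
python3 - <<'E'
from station import bot
import cv2,numpy as np
np.set_printoptions(precision=4,suppress=True)
s=bot.get_state()
for k in s: print(k,s[k])
for n in("scene","top"):
    im=bot.grab_frame(n); cv2.imwrite(f"pics/{n}0.png",im)
    p=bot.camera_params(n); print(n,p)
E
```

```text
pics
clock 0.0
joint_pos [-1.5268  0.2594  1.5361  0.      1.348  -0.2028]
joint_velocities [-0.0013  0.0006 -0.0002  0.0008 -0.001   0.0004]
joint_torque [  0.0005 -43.7311 -28.4006   0.0719   0.0413  -0.0001]
ee_pos [ 134.3845 -532.775   217.8129]
eef_rot [[ 0.2443 -0.9697 -0.0001]
 [-0.9697 -0.2443  0.0018]
 [-0.0018 -0.0004 -1.    ]]
wrist_force [0.3087 1.2205 0.2384]
ft_torque [ 0.0206  0.0164 -0.0114]
finger_gap 92.93524190130016
scene {'mtx': array([[520.052 ,   0.    , 280.5706],
       [  0.    , 520.052 , 207.5689],
       [  0.    ,   0.    ,   1.    ]]), 'extrinsics': array([[   0.6408,    0.4117,   -0.648 , -538.975 ],
       [  -0.7676,    0.3342,   -0.5468, -937.315 ],
       [  -0.0086,    0.8478,    0.5302,  972.8705],
       [   0.    ,    0.    ,    0.    ,    1.    ]])}
top {'mtx': array([[508.7608,   0.    , 286.3   ],
       [  0.    , 508.7608, 205.7134],
       [  0.    ,   0.    ,   1.    ]]), 'extrinsics': array([[  -0.009 ,    0.9834,   -0.1812,  259.5394],
       [  -0.9999,   -0.0108,   -0.0091,  -49.3678],
       [  -0.0109,    0.1811,    0.9834, 1464.8313],
       [   0.    ,    0.    ,    0.    ,    1.    ]])}
```

View pics/scene0.png

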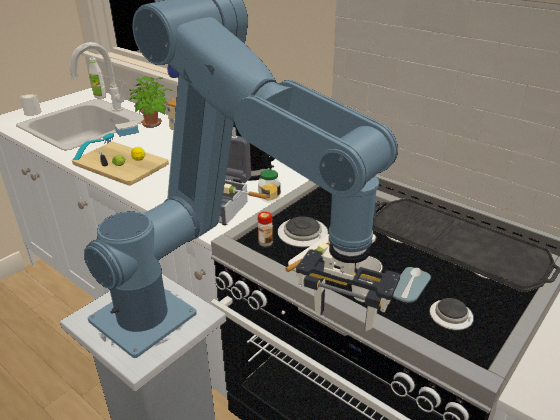

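View pics/top0.png

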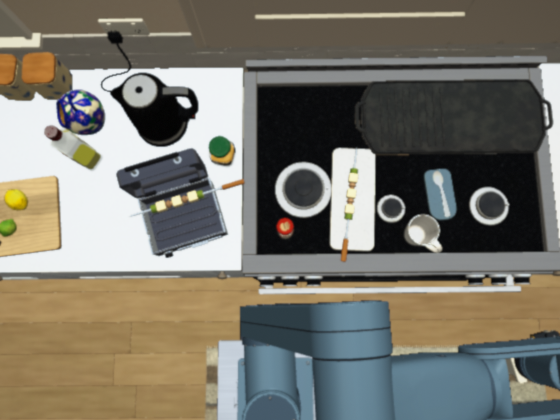

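The overview shows the slab and skewer near top-view (350,200), handle towards the robot. The grill is near (183,215), turned about 0.3 rad, hood up and the rear skewer's handle to the right. I'll crop for detail.

```bash
cat > h.py <<'E'
from station import bot
import cv2,numpy as np
np.set_printoptions(precision=4,suppress=True)
def ray(p,uv):
    d=np.array([*(np.linalg.inv(p["mtx"])@[uv[0],uv[1],1])]); d=np.array([d[0],-d[1],-d[2]])
    E=p["extrinsics"]; return E[:3,3],E[:3,:3]@d
def onz(p,uv,z):
    o,d=ray(p,uv); return o+d*(z-o[2])/d[2]
def proj(p,X):
    E=p["extrinsics"]; c=E[:3,:3].T@(np.asarray(X,float)-E[:3,3]); q=p["mtx"]@[c[0],-c[1],-c[2]]; return q[:2]/q[2]
E
python3 - <<'E'
import cv2,numpy as np
im=cv2.imread("pics/top0.png")
a=im[140:270,105:255]; b=im[140:270,260:410]
cv2.imwrite("pics/c1.png",cv2.resize(np.vstack([cv2.resize(a,None,fx=4.6,fy=4.6,interpolation=2)]),None,fx=1,fy=1))
cv2.imwrite("pics/c2.png",cv2.resize(b,None,fx=4,fy=4,interpolation=2))
E
```

```text
(no output)
```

View pics/c1.png

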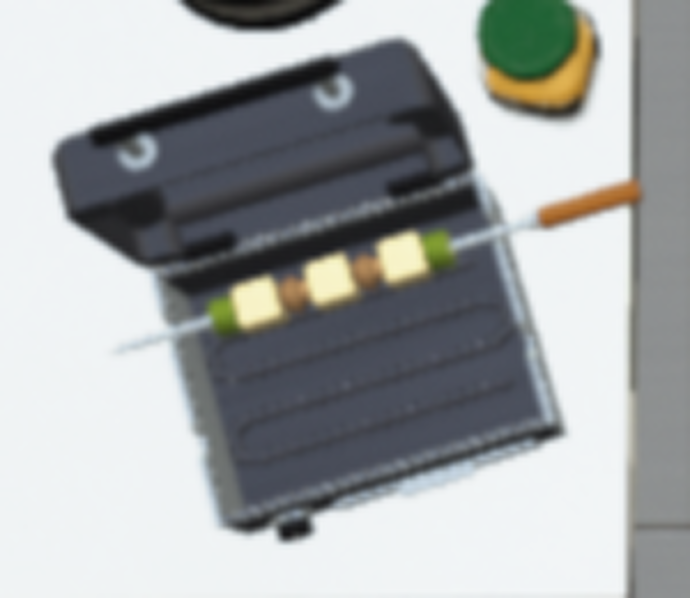

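Crop of the grill (4.6x): front rim corners at about (225,525) and (562,432). The rear skewer's cheese centres are near (257,303), (331,280) and (404,258), and the front notches are empty.

Run:
```python
from h import *
im=cv2.imread("pics/top0.png"); p=bot.camera_params("top")
hsv=cv2.cvtColor(im,cv2.COLOR_BGR2HSV)
def blobs(lo,hi,x0,x1,y0,y1,mn):
    m=cv2.inRange(hsv,lo,hi); k=np.zeros_like(m); k[y0:y1,x0:x1]=m[y0:y1,x0:x1]
    n,_,st,c=cv2.connectedComponentsWithStats(k)
    return [(c[i],st[i,4]) for i in range(1,n) if st[i,4]>=mn]
print("scene hob z? ")
for nm,(x0,x1,y0,y1),z in (("rear",(130,250,170,230),85),("slab",(330,380,150,262),30+13)):
    ch=blobs((20,35,150),(35,255,255),x0,x1,y0,y1,8); P=[]
    for c,a in ch:
        q=onz(p,c,z); P.append(q[:2]); print(nm,"cheese",c,a,q)
    hd=blobs((5,120,80),(16,255,230),x0,x1,y0,y1,12)
    for c,a in hd: print(nm,"orange",c,a,onz(p,c,z-13))
for c in((225,525),(562,432),(480,175),(152,268)):
    print("rim",onz(p,np.array(c)/4.6+(105,140),85))
for c in((138,152),(333,92)): print("hood posts px",np.array(c)/4.6+(105,140))
```

```text
scene hob z? 
rear cheese [192.0106 195.5319] 94 [545.3879 224.682   85.    ]
rear cheese [176.2105 200.3368] 95 [532.2907 268.2026  85.    ]
rear cheese [160.1837 205.2857] 98 [518.8319 312.2158  85.    ]
rear orange [233.1867 183.8533] 75 [580.2802 112.1723  72.    ]
rear orange [184.1579 198.8421] 19 [538.8747 249.0408  72.    ]
rear orange [168.2778 203.8333] 18 [525.1533 293.1022  72.    ]
slab cheese [352.7473 177.022 ] 91 [ 603.1089 -227.503    43.    ]
slab cheese [350.7841 192.7727] 88 [ 557.0449 -220.4107   43.    ]
slab cheese [349.0833 208.5833] 84 [ 511.3206 -214.1359   43.    ]
slab orange [343.95 250.46] 100 [ 393.9178 -197.4432   30.    ]
rim [383.9387 324.4371  85.    ]
rim [437.199  125.7205  85.    ]
rim [594.6689 177.4312  85.    ]
rim [539.337 374.525  85.   ]
hood posts px [135.     173.0435]
hood posts px [177.3913 160.    ]
```

View pics/c2.png

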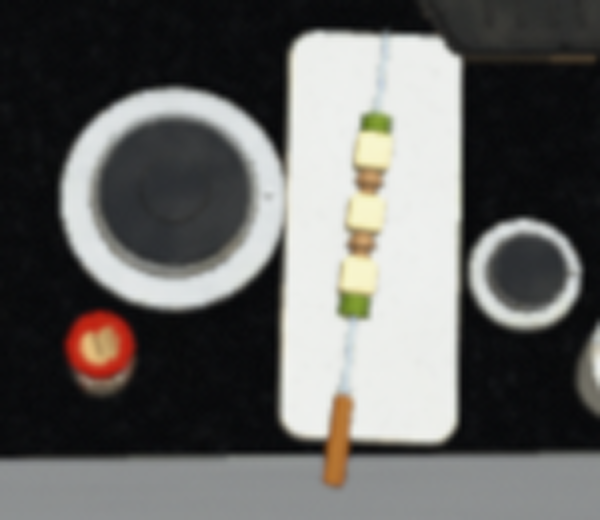

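>>> servo_tool:
  motion:
    - [0,-84,-279,-122,0]
    - [0,-84,-279,-122,0]
    - [0,-84,-279,-122,0]
    - [0,-84,-279,-122,0]
    - [0,-84,-279,-122,0]

```text
clock: 0.72
ee_pos: [383.0, -384.0, 339.8]
eef_rot: [[0.244, -0.97, -0.0], [-0.97, -0.244, 0.0], [-0.0, 0.0, -1.0]]
wrist_force: [0.7, 0.1, 0.4]
finger_gap: 92.8
```

>>> servo_tool:
  motion:
    - [0,-293,-82,0,0]
    - [0,-293,-82,0,0]
    - [0,-293,-82,0,0]
    - [0,-293,-82,0,0]
    - [0,-293,-82,0,0]

```text
clock: 1.35
ee_pos: [389.1, -78.9, 339.2]
eef_rot: [[0.244, -0.97, 0.0], [-0.97, -0.244, 0.0], [-0.0, -0.0, -1.0]]
wrist_force: [1.3, -0.9, 0.2]
finger_gap: 92.7
```

>>> servo_tool:
  motion:
    - [0,-293,-82,0,0]
    - [0,-293,-82,0,0]
    - [0,-293,-82,0,0]
    - [0,-293,-82,0,0]
    - [0,-293,-82,0,0]

```text
clock: 1.98
ee_pos: [397.0, 225.3, 339.1]
eef_rot: [[0.245, -0.969, -0.0], [-0.969, -0.245, -0.0], [0.0, 0.0, -1.0]]
wrist_force: [0.8, -0.6, -0.5]
finger_gap: 92.9
```

>>> servo_tool:
  motion:
    - [0,0,0,0,-0.9]
    - [0,0,0,0,-0.9]
    - [0,0,0,0,-0.9]
    - [0,0,0,0,-0.9]
    - [0,0,0,0,-0.9]

```text
clock: 2.6
ee_pos: [397.3, 223.0, 338.9]
eef_rot: [[0.914, -0.406, -0.001], [-0.406, -0.914, -0.0], [-0.001, 0.001, -1.0]]
wrist_force: [-0.1, -0.2, 0.6]
finger_gap: 93.1
```

>>> servo_tool:
  motion:
    - [0,0,0,0,-0.72]
    - [0,0,0,0,-0.72]
    - [0,0,0,0,-0.72]
    - [0,0,0,0,-0.72]
    - [0,0,0,0,-0.72]

```text
clock: 3.22
ee_pos: [397.4, 222.9, 339.0]
eef_rot: [[0.957, 0.29, -0.001], [0.29, -0.957, -0.0], [-0.001, -0.0, -1.0]]
wrist_force: [0.5, 0.4, 0.5]
finger_gap: 93.1
```

Run:
```python
from h import *
p=bot.camera_params("wrist"); im=bot.grab_frame("wrist"); print(p)
cv2.imwrite("pics/w1.png",im); np.save("w1.npy",p["extrinsics"])
cv2.imwrite("pics/w1b.png",cv2.resize(im,(800,600),interpolation=2))
```

```text
{'mtx': array([[336.3168,   0.    , 276.4386],
       [  0.    , 336.3168, 212.8705],
       [  0.    ,   0.    ,   1.    ]]), 'extrinsics': array([[  0.9569,  -0.2773,  -0.0857, 372.5155],
       [  0.2903,   0.9136,   0.2848, 302.5861],
       [ -0.0007,  -0.2974,   0.9548, 504.9169],
       [  0.    ,   0.    ,   0.    ,   1.    ]])}
```

View pics/w1b.png

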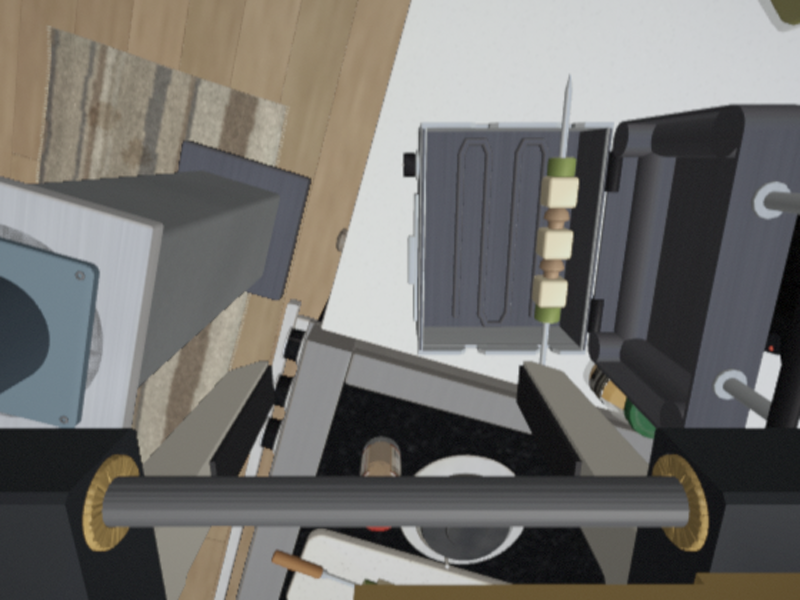

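Wrist view (800x600): tub corners near (421,125), (611,124), (588,350) and (420,352), front notches near (492,125) and (471,348). I'll zoom to pick them accurately.

Run:
```python
import cv2,numpy as np
im=cv2.imread("pics/w1.png")
a=im[78:103,285:435]; b=im[225:258,285:435]
cv2.imwrite("pics/w1c.png",np.vstack([cv2.resize(x,None,fx=5.2,fy=5.2,interpolation=2) for x in(a,b)]))
```

```text
(no output)
```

View pics/w1c.png

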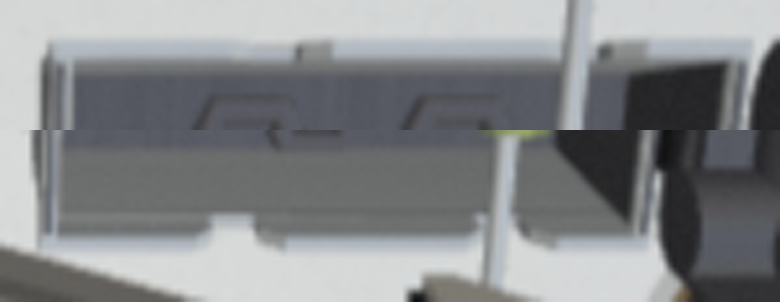

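Zoomed strips: rail outer corners at (50,42), (752,42), (40,247) and (648,247). The rear edges of the front notch mouths are at (332,48) and (286,242), and of the rear mouths at (645,48) and (556,242).

Run:
```python
from h import *
p=bot.camera_params("wrist"); p["extrinsics"]=np.load("w1.npy")
def px(x,y): return (285+(x+.5)/5.2-.5, (78+(y+.5)/5.2 if y<130 else 225+(y-129.5)/5.2)-.5)
pts=[((50,42),(-80,105)),((752,42),(80,105)),((40,247),(-80,-105)),((648,247),(80,-105)),((332,48),(-16,103)),((286,242),(-16,-103)),((645,48),(56,103)),((556,242),(56,-103))]
W=np.array([onz(p,px(*a),85)[:2] for a,b in pts]); G=np.array([b for a,b in pts],float)
wc=W.mean(0);gc=G.mean(0);A=(W-wc)[:,0]+1j*(W-wc)[:,1];B=(G-gc)[:,0]+1j*(G-gc)[:,1]
k=(A*B.conj()).sum()/(abs(B)**2).sum();print("scale",abs(k));th=np.angle(k)
R=np.array([[np.cos(th),-np.sin(th)],[np.sin(th),np.cos(th)]]);c=wc-R@gc
print("yaw",th,"centre",c);print(W-(G@R.T+c))
print("front slots",R@[-28,0]+c, "hinge",R@[80,0]+c)
# rear skewer cheese
hsv=cv2.cvtColor(cv2.imread("pics/w1.png"),cv2.COLOR_BGR2HSV);m=cv2.inRange(hsv,(20,35,150),(35,255,255));m[:,:370]=0;m[:110]=0;m[220:]=0
n,_,st,cc=cv2.connectedComponentsWithStats(m)
for i in range(1,n):
    if st[i,4]>60: q=onz(p,cc[i],82)[:2];print("cheese",q,R.T@(q-c))
# hood angle: handle axis ends in both views triangulated via grill plane y=+-55 posts
t=bot.camera_params("top")
def ony(p,uv,y):
    o,d=ray(p,uv);o2=R.T@(o[:2]-c);d2=R.T@d[:2];s=(y-o2[1])/d2[1];return o2[0]+s*d2[0],o[2]+s*d[2]
for y,w,tp in((55,(768,200),(138,152)),(-55,(732,384),(333,92))):
    # post bases on front face
    a=ray(p,np.array(w)*.7);b=ray(t,np.array(tp)/4.6+(105,140))
    M=np.c_[a[1],-b[1]];s=np.linalg.lstsq(M,b[0]-a[0],rcond=None)[0];P=a[0]+a[1]*s[0];Q=b[0]+b[1]*s[1]
    X=(P+Q)/2;print("post base grill",R.T@(X[:2]-c),X[2],"gap",np.linalg.norm(P-Q))
```

```text
scale 0.9780314610008832
yaw 0.2968628316302 centre [490.2526 257.7859]
[[ 1.8195 -2.2671]
 [-0.0901 -3.2493]
 [ 0.2668  3.25  ]
 [-1.6862  2.3106]
 [ 1.1829 -1.8543]
 [ 0.2935  2.4959]
 [-0.2406 -2.4672]
 [-1.5457  1.7813]]
front slots [463.4773 249.5953] hinge [566.7533 281.1877]
cheese [516.3515 315.9389] [41.9683 47.9747]
cheese [527.8784 272.745 ] [40.3559  3.2983]
cheese [540.8597 229.4757] [ 40.1122 -41.8756]
post base grill [102.0005  52.7984] 239.35531342589545 gap 1.208434047440695
post base grill [102.6438 -56.5863] 241.19133196627502 gap 3.177779082414942
```

>>> servo_tool:
  motion:
    - [0,-37,213,0,0]
    - [0,-37,213,0,0]
    - [0,-37,213,0,0]
    - [0,-37,213,0,0]
    - [0,-37,213,0,0]

```text
clock: 3.9
ee_pos: [424.5, 6.8, 339.1]
eef_rot: [[0.958, 0.285, -0.001], [0.285, -0.958, 0.0], [-0.001, -0.0, -1.0]]
wrist_force: [0.2, 1.6, 0.3]
finger_gap: 92.8
```

>>> servo_tool:
  motion:
    - [0,-37,213,139,0]
    - [0,-37,213,139,0]
    - [0,-37,213,139,0]
    - [0,-37,213,139,0]
    - [0,-37,213,139,0]

```text
clock: 4.53
ee_pos: [450.4, -206.7, 197.6]
eef_rot: [[0.958, 0.288, -0.004], [0.288, -0.958, 0.003], [-0.003, -0.004, -1.0]]
wrist_force: [0.2, 0.4, -0.8]
finger_gap: 93.0
```

>>> servo_tool:
  motion:
    - [0,0,0,0,0.9]
    - [0,0,0,0,0.9]
    - [0,0,0,0,0.9]
    - [0,0,0,0,0.9]
    - [0,0,0,0,0.9]

```text
clock: 5.15
ee_pos: [451.8, -203.9, 201.3]
eef_rot: [[0.82, -0.572, 0.001], [-0.572, -0.82, 0.0], [0.001, -0.001, -1.0]]
wrist_force: [-0.4, -0.3, -0.8]
finger_gap: 93.3
```

>>> servo_tool:
  motion:
    - [0,0,0,0,0.9]
    - [0,0,0,0,0.9]
    - [0,0,0,0,0.9]
    - [0,0,0,0,0.9]
    - [0,0,0,0,0.9]

```text
clock: 5.78
ee_pos: [451.8, -203.9, 201.3]
eef_rot: [[0.062, -0.998, 0.001], [-0.998, -0.062, 0.0], [-0.0, -0.001, -1.0]]
wrist_force: [-0.1, -0.4, -0.1]
finger_gap: 92.7
```

>>> servo_tool:
  motion:
    - [0,0,0,0,0.21]
    - [0,0,0,0,0.21]
    - [0,0,0,0,0.21]

```text
clock: 6.15
ee_pos: [451.5, -205.0, 200.8]
eef_rot: [[-0.139, -0.99, 0.001], [-0.99, 0.139, -0.0], [-0.0, -0.001, -1.0]]
wrist_force: [-0.7, -0.4, 0.4]
finger_gap: 93.1
```

Run:
```python
from h import *
p=bot.camera_params("wrist"); im=bot.grab_frame("wrist"); s=bot.get_state()
cv2.imwrite("pics/w2.png",im); np.save("w2.npy",p["extrinsics"])
print(s["ee_pos"],s["eef_rot"],p["extrinsics"])
hsv=cv2.cvtColor(im,cv2.COLOR_BGR2HSV);m=cv2.inRange(hsv,(20,35,150),(35,255,255))
n,_,st,cc=cv2.connectedComponentsWithStats(m)
for i in range(1,n):
    if st[i,4]>60: print(st[i],cc[i],onz(p,cc[i],41))
```

```text
[ 451.3878 -205.2713  200.6848] [[-0.1394 -0.9902  0.0004]
 [-0.9902  0.1394 -0.    ]
 [-0.     -0.0004 -1.    ]] [[  -0.139     0.9461    0.2926  532.5954]
 [  -0.9903   -0.1331   -0.0402 -216.2826]
 [   0.0009   -0.2953    0.9554  366.7887]
 [   0.        0.        0.        1.    ]]
[265   4  29  33 375] [279.9413  25.264 ] [ 600.5825 -229.1791   41.    ]
[265  64  28  30 476] [278.5567  83.    ] [ 554.5014 -221.5878   41.    ]
[265 116  27  29 736] [277.8451 130.3995] [ 513.2169 -215.1926   41.    ]
[415 272  53  16 341] [436.9472 279.5132] [ 334.0324 -363.8391   41.    ]
[346 285  20  11  95] [355.3053 290.0421] [ 333.5294 -275.5586   41.    ]
[275 288  70  18 351] [306.2479 296.2251] [ 333.3999 -221.663    41.    ]
[329 303  39  18 222] [349.1982 308.7793] [ 311.0019 -267.1774   41.    ]
[439 306  17  10  74] [448.6216 310.0676] [ 293.8903 -376.7449   41.    ]
[278 309  51  24 379] [305.8391 321.2137] [ 301.7598 -217.5989   41.    ]
[279 312  19  11  69] [287.8696 316.2319] [ 311.0201 -198.398    41.    ]
[320 320  29  13 100] [332.75 326.04] [ 291.195  -247.0406   41.    ]
[ 58 326  16  58 286] [ 63.2552 355.4126] [295.1954  67.7598  41.    ]
[481 326  15  59 286] [489.6608 356.6573] [ 223.872  -424.9512   41.    ]
```

View pics/w2.png

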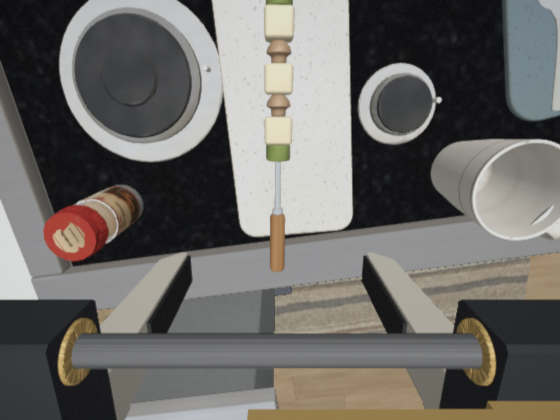

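>>> servo_tool:
  motion:
    - [0,1,-106,60,0]
    - [0,1,-106,100,0]
    - [0,1,-106,140,0]
    - [0,1,-106,140,0]

```text
clock: 6.7
ee_pos: [552.9, -219.7, 54.9]
eef_rot: [[-0.141, -0.99, -0.01], [-0.99, 0.141, 0.006], [-0.005, 0.011, -1.0]]
wrist_force: [0.0, 0.8, -0.3]
finger_gap: 92.9
```

>>> servo_tool:
  motion:
    - [0,0,0,20,0]
    - [0,0,0,30,0]
    - [0,0,0,34,0]
    - [0,0,0,36,0]
    - [0,0,0,36,0]

```text
clock: 7.32
ee_pos: [556.1, -222.4, 25.2]
eef_rot: [[-0.143, -0.99, 0.001], [-0.99, 0.143, -0.001], [0.0, -0.001, -1.0]]
wrist_force: [-0.6, -0.9, -0.4]
finger_gap: 93.0
```

>>> servo_tool:
  motion:
    - [0,0,0,3,0]
    - [0,0,0,5,0]
    - [0,0,0,5,0]

```text
clock: 7.7
ee_pos: [555.7, -222.0, 19.1]
eef_rot: [[-0.143, -0.99, -0.0], [-0.99, 0.143, 0.0], [-0.0, 0.0, -1.0]]
wrist_force: [-0.4, 0.7, -0.7]
finger_gap: 93.0
```

>>> servo_tool:
  motion:
    - [0.5,0,0,0,0]
    - [1,0,0,0,0]
    - [1,0,0,0,0]
    - [1,0,0,0,0]
    - [1,0,0,0,0]
  squeeze: 20

```text
clock: 8.32
ee_pos: [555.9, -222.2, 19.4]
eef_rot: [[-0.143, -0.99, 0.0], [-0.99, 0.143, -0.0], [0.0, -0.0, -1.0]]
wrist_force: [-0.6, 0.0, 1.0]
finger_gap: 47.8
```

>>> servo_tool:
  motion:
    - [1,0,0,0,0]
    - [1,0,0,0,0]
    - [1,0,0,0,0]
    - [1,0,0,0,0]

```text
clock: 8.82
ee_pos: [555.9, -222.1, 19.4]
eef_rot: [[-0.143, -0.99, 0.0], [-0.99, 0.143, 0.0], [-0.0, -0.0, -1.0]]
wrist_force: [-0.4, -0.3, -0.4]
finger_gap: 25.6
```

>>> servo_tool:
  motion:
    - [1,0,0,-10,0]
    - [1,0,0,-40,0]
    - [1,0,0,-90,0]
    - [1,0,0,-150,0]
    - [1,0,0,-200,0]
  squeeze: 35

```text
clock: 9.45
ee_pos: [555.9, -222.3, 222.4]
eef_rot: [[-0.143, -0.99, 0.002], [-0.99, 0.143, -0.001], [0.001, -0.002, -1.0]]
wrist_force: [0.4, -0.6, -1.8]
finger_gap: 25.7
```

>>> servo_tool:
  motion:
    - [1,0,0,0,-0.14]
    - [1,0,0,0,-0.28]
    - [1,0,0,0,-0.42]
    - [1,0,0,0,-0.56]
    - [1,0,0,0,-0.7]

```text
clock: 10.07
ee_pos: [555.6, -222.1, 219.8]
eef_rot: [[0.532, -0.847, 0.0], [-0.847, -0.532, -0.0], [0.0, -0.0, -1.0]]
wrist_force: [0.2, -0.5, -1.2]
finger_gap: 25.9
```

>>> servo_tool:
  motion:
    - [1,0,0,0,-0.14]
    - [1,0,0,0,-0.28]
    - [1,0,0,0,-0.42]
    - [1,0,0,0,-0.56]
    - [1,0,0,0,-0.7]

```text
clock: 10.7
ee_pos: [555.6, -222.1, 219.8]
eef_rot: [[0.953, -0.304, -0.0], [-0.304, -0.953, -0.0], [-0.0, 0.0, -1.0]]
wrist_force: [0.0, -0.2, -1.7]
finger_gap: 25.8
```

>>> servo_tool:
  motion:
    - [1,0,0,0,-0.14]
    - [1,0,0,0,-0.28]
    - [1,0,0,0,-0.42]
    - [1,0,0,0,-0.56]
    - [1,0,0,0,-0.61]

```text
clock: 11.32
ee_pos: [555.6, -222.1, 219.8]
eef_rot: [[0.956, 0.294, -0.0], [0.294, -0.956, -0.0], [-0.0, 0.0, -1.0]]
wrist_force: [1.3, 0.7, -1.3]
finger_gap: 25.9
```

>>> servo_tool:
  motion:
    - [1,4,-40,0,0]
    - [1,9,-90,0,0]
    - [1,14,-140,0,0]
    - [1,19,-190,0,0]
    - [1,25,-239,0,0]

```text
clock: 11.95
ee_pos: [509.4, 15.2, 220.0]
eef_rot: [[0.957, 0.291, 0.001], [0.291, -0.957, -0.0], [0.001, 0.0, -1.0]]
wrist_force: [1.3, -0.2, -1.8]
finger_gap: 25.8
```

>>> servo_tool:
  motion:
    - [1,5,-50,0,0]
    - [1,10,-100,0,0]
    - [1,15,-150,0,0]
    - [1,20,-200,0,0]
    - [1,25,-239,0,0]

```text
clock: 12.58
ee_pos: [463.4, 251.4, 220.0]
eef_rot: [[0.956, 0.293, 0.001], [0.293, -0.956, 0.0], [0.001, -0.0, -1.0]]
wrist_force: [0.9, 0.2, -1.6]
finger_gap: 25.9
```

>>> servo_tool:
  motion:
    - [1,0,0,25,0]
    - [1,0,0,50,0]
    - [1,0,0,70,0]
    - [1,0,0,80,0]
    - [1,0,0,80,0]

```text
clock: 13.2
ee_pos: [464.0, 249.5, 139.2]
eef_rot: [[0.957, 0.292, -0.001], [0.292, -0.957, -0.0], [-0.001, -0.0, -1.0]]
wrist_force: [0.1, -0.4, -1.2]
finger_gap: 25.7
```

Run:
```python
from h import *
s=bot.get_state();print(s["ee_pos"],s["eef_rot"][0],s["wrist_force"])
a=cv2.resize(bot.grab_frame("wrist"),(560,420)); b=bot.grab_frame("scene"); cv2.imwrite("pics/s3full.png",b)
t=bot.grab_frame("top");cv2.imwrite("pics/t3full.png",t)
np.save("w3.npy",bot.camera_params("wrist")["extrinsics"]);cv2.imwrite("pics/w3full.png",a)
b=cv2.resize(b[130:250,180:300],(420,420)); 
cv2.imwrite("pics/w3.png",cv2.resize(np.hstack([a[:, :380],b]),None,fx=1,fy=1))
```

```text
[463.9804 249.4652 139.2234] [ 0.9565  0.2916 -0.0009] [ 0.111  -0.3892 -1.2464]
```

View pics/w3full.png

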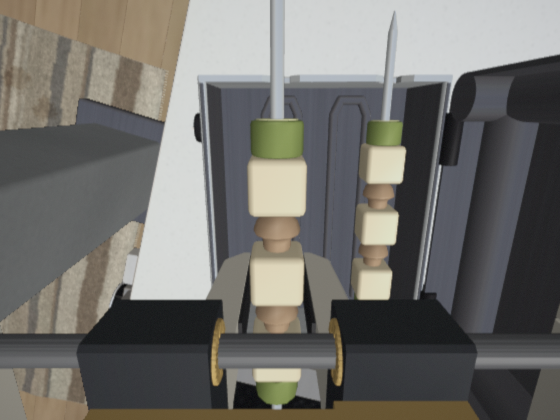

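The wrist view shows the skewer held level by the middle cheese. Its shaft is at column 278 over the left rail (row 79), with the front-left notch mouth's rear edge near column 297. I'll compare in grill coordinates.

Run:
```python
from h import *
im=cv2.imread("pics/w3full.png"); p=bot.camera_params("wrist"); p["extrinsics"]=np.load("w3.npy")
g=cv2.cvtColor(im,cv2.COLOR_BGR2GRAY)
for r in (75,77,79,81,83): print(r,[int(v) for v in g[r,196:460:3]])
th=.297;R=np.array([[np.cos(th),-np.sin(th)],[np.sin(th),np.cos(th)]]);c=np.array([490.25,257.8])
for uv in((203,77),(297,78),(412,78),(450,78)): q=onz(p,uv,85);print("rail z85",uv,R.T@(q[:2]-c))
for r in(40,79,105):
    row=g[r].astype(int); 
    q=onz(p,(278,r),139.2+10.6);print("shaft",r,R.T@(q[:2]-c))
for r in(20,40,60,79,100,115): print(r,[int(v) for v in g[r,264:292]])
```

```text
75 [211, 190, 191, 191, 191, 191, 190, 191, 191, 191, 191, 192, 192, 191, 191, 191, 191, 191, 191, 190, 191, 191, 193, 196, 199, 131, 178, 186, 184, 178, 212, 209, 182, 171, 164, 188, 189, 189, 188, 189, 189, 189, 189, 188, 188, 189, 188, 188, 188, 188, 188, 188, 187, 186, 187, 187, 187, 187, 187, 186, 185, 194, 199, 120, 176, 183, 209, 210, 185, 179, 171, 163, 160, 186, 187, 187, 187, 186, 187, 185, 186, 186, 186, 186, 185, 185, 211, 212]
77 [207, 182, 184, 184, 184, 184, 184, 184, 184, 183, 184, 183, 184, 184, 183, 183, 183, 182, 183, 183, 183, 182, 185, 186, 185, 131, 178, 186, 184, 172, 180, 159, 141, 142, 142, 185, 185, 184, 184, 184, 184, 184, 185, 184, 184, 184, 183, 184, 183, 183, 183, 182, 182, 183, 183, 182, 182, 181, 182, 182, 184, 184, 183, 121, 179, 183, 178, 129, 95, 139, 141, 141, 140, 181, 182, 182, 181, 182, 181, 182, 181, 181, 182, 181, 180, 181, 211, 209]
79 [207, 182, 184, 184, 185, 184, 184, 184, 183, 183, 184, 183, 183, 183, 183, 183, 183, 183, 183, 183, 183, 183, 186, 185, 185, 131, 178, 186, 184, 172, 180, 158, 141, 141, 142, 184, 185, 184, 184, 183, 185, 184,
[... 1492 characters left out ...]
211]
40 [211, 211, 212, 212, 211, 204, 136, 130, 148, 166, 177, 185, 185, 185, 183, 182, 181, 181, 181, 177, 184, 209, 211, 211, 211, 212, 212, 212]
60 [213, 213, 212, 212, 212, 206, 150, 133, 148, 165, 178, 185, 187, 185, 184, 183, 182, 182, 181, 181, 198, 212, 213, 213, 213, 213, 213, 213]
79 [186, 185, 185, 185, 185, 179, 137, 131, 147, 165, 178, 186, 187, 186, 185, 184, 184, 183, 181, 172, 163, 178, 180, 179, 177, 158, 136, 141]
100 [90, 86, 73, 68, 79, 89, 106, 128, 148, 166, 179, 186, 188, 187, 185, 184, 184, 183, 181, 165, 105, 91, 91, 91, 89, 90, 91, 90]
115 [91, 91, 91, 90, 87, 85, 100, 126, 148, 166, 180, 187, 188, 187, 186, 184, 184, 184, 183, 169, 106, 89, 89, 92, 92, 90, 90, 89]
```

>>> servo_tool:
  motion:
    - [1,2,0,25,0]
    - [1,2,0,50,0]
    - [1,2,0,65,0]
    - [1,2,0,70,0]
    - [1,2,0,70,0]

```text
clock: 13.98
ee_pos: [466.5, 250.3, 69.7]
eef_rot: [[0.957, 0.292, 0.001], [0.292, -0.957, 0.0], [0.001, 0.0, -1.0]]
wrist_force: [-0.4, 0.1, -1.6]
finger_gap: 25.6
```

>>> servo_tool:
  motion:
    - [1,0,0,2,0]
    - [1,0,0,4,0]
    - [1,0,0,5,0]
    - [1,0,0,6,0]
    - [1,0,0,6,0]

```text
clock: 14.6
ee_pos: [466.1, 250.2, 63.3]
eef_rot: [[0.957, 0.292, -0.0], [0.292, -0.957, -0.0], [-0.0, 0.0, -1.0]]
wrist_force: [0.2, -0.3, -1.2]
finger_gap: 25.8
```

>>> servo_tool:
  motion:
    - [1,0,0,1,0]
    - [1,0,0,2,0]
    - [1,0,0,2.5,0]
    - [1,0,0,2.5,0]

```text
clock: 15.1
ee_pos: [466.1, 250.2, 60.8]
eef_rot: [[0.956, 0.292, -0.0], [0.292, -0.956, 0.0], [-0.0, -0.0, -1.0]]
wrist_force: [0.2, -0.2, -2.4]
finger_gap: 25.5
```

Run:
```python
from h import *
s=bot.get_state();print(s["ee_pos"],s["wrist_force"],s["ft_torque"])
a=bot.grab_frame("wrist");cv2.imwrite("pics/w4.png",a)
g=cv2.cvtColor(a,cv2.COLOR_BGR2GRAY)
cv2.imwrite("pics/w4c.png",cv2.resize(a[40:190,190:470],(784,420),interpolation=2))
```

```text
[466.1386 250.2129  60.8007] [ 0.1941 -0.2347 -2.3764] [-0.0561 -0.0787 -0.0307]
```

View pics/w4c.png

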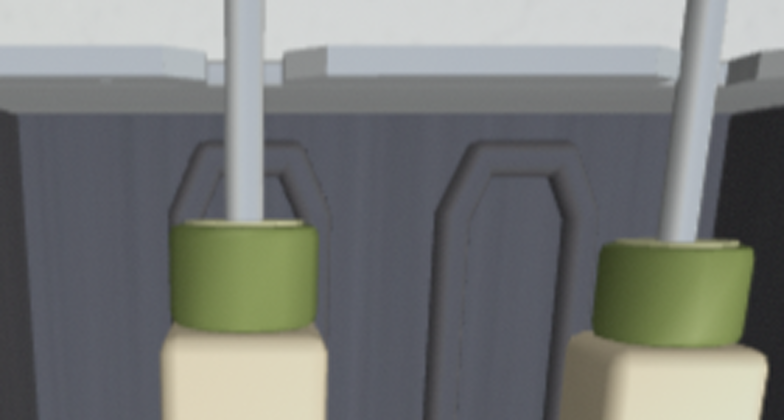

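The shaft is centred in the left notch (244 against a notch of 205–285 in the crop). I'll lower the last bit by feel.

>>> servo_tool:
  motion:
    - [1,0,0,0.7,0]
    - [1,0,0,1.2,0]
    - [1,0,0,1.2,0]

```text
clock: 15.52
ee_pos: [466.1, 250.2, 59.6]
eef_rot: [[0.957, 0.292, -0.0], [0.292, -0.957, -0.0], [-0.0, -0.0, -1.0]]
wrist_force: [-0.3, -0.1, -1.3]
finger_gap: 25.7
```

>>> servo_tool:
  motion:
    - [1,0,0,0.7,0]
    - [1,0,0,1.2,0]
    - [1,0,0,1.2,0]

```text
clock: 15.9
ee_pos: [466.1, 250.2, 58.4]
eef_rot: [[0.957, 0.292, -0.0], [0.292, -0.957, -0.0], [-0.0, -0.0, -1.0]]
wrist_force: [-0.1, -1.0, -0.9]
finger_gap: 25.9
```

>>> servo_tool:
  motion:
    - [1,0,0,0.6,0]
    - [1,0,0,1.2,0]
    - [1,0,0,1.8,0]
    - [1,0,0,2,0]

```text
clock: 16.4
ee_pos: [466.1, 250.2, 56.4]
eef_rot: [[0.957, 0.292, -0.0], [0.292, -0.957, -0.0], [-0.0, 0.0, -1.0]]
wrist_force: [-0.1, 0.4, -1.7]
finger_gap: 25.4
```

>>> servo_tool:
  motion:
    - [1,0,0,0.6,0]
    - [1,0,0,1.2,0]
    - [1,0,0,1.8,0]
    - [1,0,0,2,0]

```text
clock: 16.9
ee_pos: [466.1, 250.2, 54.4]
eef_rot: [[0.957, 0.292, -0.0], [0.292, -0.957, -0.0], [-0.0, -0.0, -1.0]]
wrist_force: [0.2, -0.1, -1.3]
finger_gap: 26.0
```

>>> servo_tool:
  motion:
    - [1,0,0,0.5,0]
    - [1,0,0,1,0]
    - [1,0,0,1.5,0]
    - [1,0,0,1.5,0]

```text
clock: 17.4
ee_pos: [466.3, 250.2, 53.5]
eef_rot: [[0.956, 0.292, 0.0], [0.292, -0.956, 0.0], [0.0, 0.0, -1.0]]
wrist_force: [-2.2, -0.7, 4.2]
finger_gap: 25.4
```

>>> servo_tool:
  motion:
    - [1,0,0,0.5,0]
    - [1,0,0,1,0]
    - [1,0,0,1.5,0]
    - [1,0,0,1.5,0]

```text
clock: 17.9
ee_pos: [466.4, 250.3, 53.2]
eef_rot: [[0.956, 0.292, 0.001], [0.292, -0.956, 0.0], [0.001, 0.0, -1.0]]
wrist_force: [-4.0, -2.9, 15.6]
finger_gap: 25.6
```

>>> servo_tool:
  motion:
    - [1,0,0,-1.5,0]
    - [0.5,0,0,-1.5,0]
    - [0.5,0,0,-1.5,0]
    - [0.5,0,0,-1.5,0]
    - [0.5,0,0,-1.5,0]

```text
clock: 18.52
ee_pos: [466.1, 250.2, 52.7]
eef_rot: [[0.957, 0.292, -0.0], [0.292, -0.957, -0.0], [-0.0, -0.0, -1.0]]
wrist_force: [-0.2, -0.3, -0.1]
finger_gap: 46.3
```

>>> servo_tool:
  motion:
    - [0.5,0,0,-20,0]
    - [0.5,0,0,-60,0]
    - [0.5,0,0,-120,0]
    - [0.5,0,0,-180,0]
    - [0.5,0,0,-240,0]

```text
clock: 19.15
ee_pos: [465.9, 250.1, 294.9]
eef_rot: [[0.957, 0.292, 0.0], [0.292, -0.957, 0.0], [0.0, -0.0, -1.0]]
wrist_force: [0.9, 0.1, 0.1]
finger_gap: 46.7
```

Run:
```python
from h import *
s=bot.get_state();print(s["ee_pos"],s["wrist_force"])
np.save("w5.npy",bot.camera_params("wrist")["extrinsics"]);a=bot.grab_frame("wrist");cv2.imwrite("pics/w5.png",a)
cv2.imwrite("pics/w5b.png",cv2.resize(a,(800,600),interpolation=2))
```

```text
[465.8536 250.0846 294.8985] [0.938  0.1133 0.0569]
```

View pics/w5b.png

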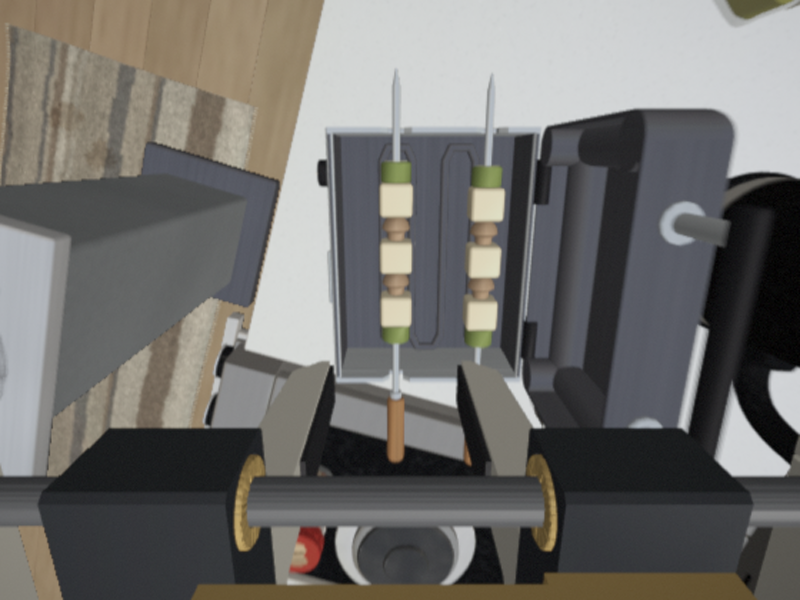

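Run:
```python
from h import *
p=bot.camera_params("wrist"); p["extrinsics"]=np.load("w5.npy")
ex=np.array([.9562,.2927,0]);ey=np.array([-.2927,.9562,0]);O=np.array([492.9,258.4,-8])
for th in(1.45,1.5,1.56,1.62):
    a=th+.1074;H=O+ex*80+[0,0,85]+ex*(-205.2*np.cos(a))+[0,0,205.2*np.sin(a)]
    print(th,H,[proj(p,H+ey*y)/.7 for y in(30,50,67,-40)])
    a=th+.137;B=O+ex*80+[0,0,85]+ex*(-161.5*np.cos(a))+[0,0,161.5*np.sin(a)]
    print("   postbase",[proj(p,B+ey*y)/.7 for y in(55,-55)])
```

```text
1.45 [566.7676 281.0114 282.1816] [array([668.8877, 298.3487]), array([677.8564, 247.3248]), array([685.958 , 201.2339]), array([641.5513, 453.868 ])]
   postbase [array([637.9144, 218.9782]), array([606.7842, 429.0722])]
1.5 [576.5765 284.014  282.0625] [array([695.1437, 298.2301]), array([704.9716, 247.2342]), array([713.849 , 201.1703]), array([665.1862, 453.6767])]
   postbase [array([655.1017, 218.8647]), array([621.7946, 428.7109])]
1.56 [588.3214 287.6092 281.2433] [array([725.3956, 297.5928]), array([736.1732, 246.7957]), array([745.906 , 200.9234]), array([692.5247, 452.5196])]
   postbase [array([674.9391, 218.5821]), array([639.1995, 427.733 ])]
1.62 [599.9981 291.1835 279.6889] [array([753.8744, 296.4313]), array([765.491 , 246.0083]), array([775.9762, 200.4963]), array([718.4078, 450.3773])]
   postbase [array([693.722 , 218.1445]), array([655.7836, 426.1766])]
```

>>> servo_tool:
  motion:
    - [0,0,0,-45,0]
    - [0,20,0,-65,0]
    - [0,80,0,-65,0]
    - [0,131,0,-65,0]
    - [0,131,0,-65,0]

```text
clock: 19.82
ee_pos: [594.0, 288.5, 353.4]
eef_rot: [[0.957, 0.291, -0.005], [0.291, -0.957, -0.002], [-0.005, 0.0, -1.0]]
wrist_force: [0.6, 0.7, 0.4]
finger_gap: 90.7
```

Run:
```python
from h import *
s=bot.get_state();print(s["ee_pos"],s["finger_gap"])
a=bot.grab_frame("wrist");cv2.imwrite("pics/w6b.png",a)
```

```text
[593.9737 288.5347 353.3929] 90.72240502051406
```

View pics/w6b.png

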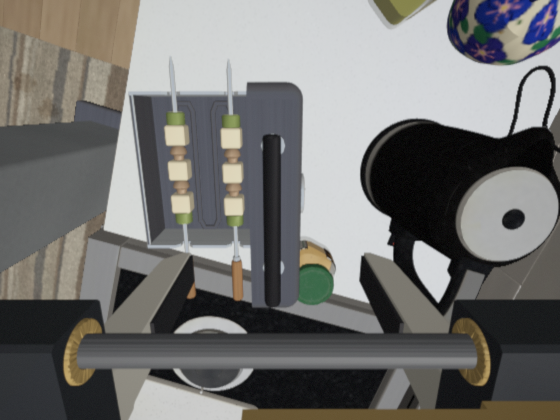

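>>> servo_tool:
  motion:
    - [0,-1,0,30,0]
    - [0,-2,0,60,0]
    - [0,-2,0,80,0]
    - [0,-2,0,90,0]
    - [0,-2,0,90,0]

```text
clock: 20.5
ee_pos: [588.7, 287.7, 268.3]
eef_rot: [[0.956, 0.292, -0.0], [0.292, -0.956, -0.0], [-0.0, -0.0, -1.0]]
wrist_force: [0.0, -0.7, 0.8]
finger_gap: 93.1
```

>>> servo_tool:
  motion:
    - [0.5,0,0,0,0]
    - [1,0,0,0,0]
    - [1,0,0,0,0]
    - [1,0,0,0,0]
    - [1,0,0,0,0]
  squeeze: 15

```text
clock: 21.12
ee_pos: [589.6, 287.8, 267.9]
eef_rot: [[0.957, 0.292, -0.0], [0.292, -0.957, 0.0], [-0.0, -0.0, -1.0]]
wrist_force: [0.3, -0.6, 0.7]
finger_gap: 47.2
```

>>> servo_tool:
  motion:
    - [1,0,0,0,0]
    - [1,0,0,0,0]
    - [1,0,0,0,0]
    - [1,0,0,0,0]
    - [1,0,0,0,0]

```text
clock: 21.75
ee_pos: [589.7, 287.8, 268.0]
eef_rot: [[0.957, 0.292, 0.0], [0.292, -0.957, 0.0], [0.0, -0.0, -1.0]]
wrist_force: [0.6, 0.2, 0.4]
finger_gap: 12.4
```

Run:
```python
import numpy as np
th=np.linspace(1.567,0,26)
X=-205.2*np.cos(th+.1074);Z=205.2*np.sin(th+.1074)
for k in range(5):
    print([[round(X[5*k+i]-X[5*k],1),round(Z[5*k]-Z[5*k+i],1)] for i in range(1,6)],th[5*k+5])
```

```text
[[np.float64(-12.8), np.float64(-0.9)], [np.float64(-25.7), np.float64(-1.1)], [np.float64(-38.5), np.float64(-0.4)], [np.float64(-51.3), np.float64(1.1)], [np.float64(-64.0), np.float64(3.4)]] 1.2536
[[np.float64(-12.5), np.float64(3.1)], [np.float64(-24.8), np.float64(6.9)], [np.float64(-36.8), np.float64(11.5)], [np.float64(-48.5), np.float64(16.9)], [np.float64(-59.8), np.float64(23.0)]] 0.9401999999999999
[[np.float64(-10.9), np.float64(6.8)], [np.float64(-21.4), np.float64(14.2)], [np.float64(-31.4), np.float64(22.3)], [np.float64(-40.9), np.float64(31.0)], [np.float64(-49.8), np.float64(40.3)]] 0.6267999999999999
[[np.float64(-8.3), np.float64(9.8)], [np.float64(-16.0), np.float64(20.1)], [np.float64(-23.0), np.float64(30.9)], [np.float64(-29.3), np.float64(42.1)], [np.float64(-35.0), np.float64(53.7)]] 0.3133999999999999
[[np.float64(-4.9), np.float64(11.9)], [np.float64(-9.0), np.float64(24.1)], [np.float64(-12.4), np.float64(36.5)], [np.float64(-14.9), np.float64(49.1)], [np.float64(-16.7), np.float64(61.8)]] 0.0
```

>>> servo_tool:
  motion:
    - [1,-12.8,0,-0.9,0]
    - [1,-25.7,0,-1.1,0]
    - [1,-38.5,0,-0.4,0]
    - [1,-51.3,0,1.1,0]
    - [1,-64,0,3.4,0]

```text
clock: 22.38
ee_pos: [527.2, 269.0, 264.5]
eef_rot: [[0.956, 0.292, -0.0], [0.292, -0.956, 0.0], [-0.0, -0.0, -1.0]]
wrist_force: [1.2, 1.4, 1.0]
finger_gap: 12.4
```

>>> servo_tool:
  motion:
    - [1,-12.5,0,3.1,0]
    - [1,-24.8,0,6.9,0]
    - [1,-36.8,0,11.5,0]
    - [1,-48.5,0,16.9,0]
    - [1,-59.8,0,23,0]

```text
clock: 23.0
ee_pos: [470.3, 251.6, 241.0]
eef_rot: [[0.956, 0.292, -0.0], [0.292, -0.956, 0.0], [-0.0, -0.0, -1.0]]
wrist_force: [1.4, 2.3, 1.0]
finger_gap: 12.4
```

>>> servo_tool:
  motion:
    - [1,-10.9,0,6.8,0]
    - [1,-21.4,0,14.2,0]
    - [1,-31.4,0,22.3,0]
    - [1,-40.9,0,31,0]
    - [1,-49.8,0,40.3,0]

```text
clock: 23.62
ee_pos: [422.9, 237.0, 200.6]
eef_rot: [[0.957, 0.292, -0.0], [0.292, -0.957, -0.0], [-0.0, 0.0, -1.0]]
wrist_force: [-0.3, 2.1, -1.5]
finger_gap: 12.4
```

>>> servo_tool:
  motion:
    - [1,-8.3,0,9.8,0]
    - [1,-16,0,20.1,0]
    - [1,-23,0,30.9,0]
    - [1,-29.3,0,42.1,0]
    - [1,-35,0,53.7,0]

```text
clock: 24.25
ee_pos: [389.7, 226.8, 146.8]
eef_rot: [[0.957, 0.292, 0.0], [0.292, -0.957, -0.0], [0.0, 0.0, -1.0]]
wrist_force: [0.6, 1.0, -0.7]
finger_gap: 12.1
```

>>> servo_tool:
  motion:
    - [1,-4.9,0,11.9,0]
    - [1,-9,0,24.1,0]
    - [1,-12.4,0,36.5,0]
    - [1,-14.5,0,47,0]
    - [1,-16,0,55,0]

```text
clock: 24.88
ee_pos: [375.0, 222.4, 92.0]
eef_rot: [[0.957, 0.292, 0.0], [0.292, -0.957, 0.0], [0.0, 0.0, -1.0]]
wrist_force: [1.6, 1.3, -0.4]
finger_gap: 12.6
```

>>> servo_tool:
  motion:
    - [1,-0.2,0,2,0]
    - [1,-0.4,0,4,0]
    - [1,-0.6,0,6,0]
    - [1,-0.7,0,7,0]
    - [1,-0.7,0,7,0]

```text
clock: 25.5
ee_pos: [374.7, 222.2, 87.5]
eef_rot: [[0.956, 0.292, 0.002], [0.292, -0.956, 0.0], [0.002, 0.0, -1.0]]
wrist_force: [-3.7, -0.1, 16.7]
finger_gap: 12.4
```

>>> servo_tool:
  motion:
    - [1,0,0,-1.5,0]
    - [0.65,0,0,-1.5,0]
    - [0.65,0,0,-1.5,0]
    - [0.65,0,0,-1.5,0]
    - [0.65,0,0,-1.5,0]

```text
clock: 26.12
ee_pos: [373.8, 222.0, 86.8]
eef_rot: [[0.957, 0.292, -0.001], [0.292, -0.957, -0.0], [-0.001, 0.0, -1.0]]
wrist_force: [-0.2, 0.2, 0.2]
finger_gap: 32.8
```

>>> servo_tool:
  motion:
    - [0.65,0,0,-5,0]
    - [0.65,0,0,-20,0]
    - [0.65,0,0,-60,0]
    - [0.65,0,0,-120,0]
    - [0.65,0,0,-180,0]

```text
clock: 26.75
ee_pos: [373.6, 222.0, 269.1]
eef_rot: [[0.957, 0.292, -0.0], [0.292, -0.957, -0.0], [-0.0, -0.0, -1.0]]
wrist_force: [1.1, 0.0, 0.8]
finger_gap: 32.5
```

>>> servo_tool:
  motion:
    - [0.65,0,50,-30,0]
    - [0.65,0,110,-30,0]
    - [0.65,0,170,-30,0]
    - [0.65,0,230,-30,0]
    - [0.65,0,270,-30,0]

```text
clock: 27.38
ee_pos: [453.1, -38.7, 297.4]
eef_rot: [[0.957, 0.29, 0.0], [0.29, -0.957, -0.0], [0.0, 0.001, -1.0]]
wrist_force: [1.3, 0.6, -0.3]
finger_gap: 32.8
```

Run:
```python
from h import *
t=bot.grab_frame("top"); s=bot.grab_frame("scene");print(bot.get_state()["wrist_force"])
cv2.imwrite("pics/t9.png",t)
cv2.imwrite("pics/f9.png",np.hstack([cv2.resize(t[130:280,100:310],(420,300)),cv2.resize(s[110:260,170:380],(420,300))])[:, :800])
```

```text
[-1.0018  0.9968  0.1647]
```

View pics/f9.png

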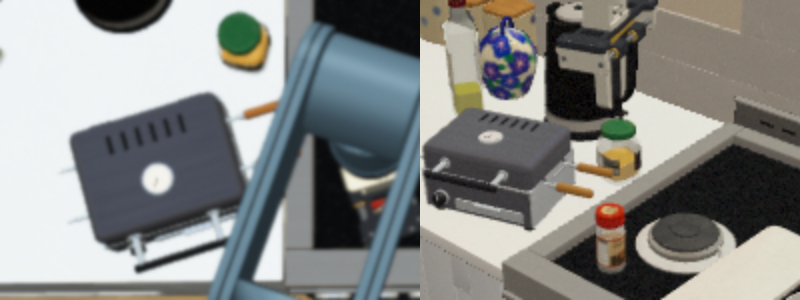

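The hood is shut flat on the rim. Both skewers' points stick out parallel on the left and their handles on the right, the jars are standing, and the arm is clear.

```bash
python3 -c "
from station import bot
print(bot.job_done(), bot.get_state()['clock'])"
```

```text
the job is handed in; nothing more can be done
the job is handed in; nothing more can be done
```

The skewer is in the front notches and the hood is shut over both skewers. I handed the job in at about 27.5 s; the hand-in gives no verdict.

**Skewer:** I took it by its middle cheese cube and lowered it into the front notches, handle on the grill's right. Contact came at 53.4 mm TCP height, rising to 15.6 N, and I released it with the hood still upright. The wrist picture before the last few millimetres showed the shaft centred in the left notch. The picture after release showed both skewers parallel in their rails. I did not look at the right notch close up.

**Hood:** I gripped the bar and guided it down along its arc at about 0.5 rad/s, pressing it shut with about 17 N before releasing. It stopped 1.5 mm above the height I had computed, or about 0.007 rad. I had no direct reading of the joint angle.

**Last checks:** The final top and scene pictures show the hood flat on the rim, both skewers sticking out parallel and the two jars standing. The mug was outside those final crops, but the arm never came near it. I checked the jars by eye only.

**A disagreement:** The notches and rim came out about 8 mm lower than nominal, both in the image scale and in the contact height. I therefore seated the skewer by feel and corrected the hood's arc for it.

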